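# Charge the puppet-stand blank magazine

## Robot

A 7-joint arm with a two-finger parallel gripper is mounted at the origin on the work surface. World frame = base frame: x ahead of the robot, y to its left, z up, the work surface at z = 0. Lengths are in m, angles in degrees, forces in N, time in s.
With the tool pointing down it reaches from about 0.425 to 0.875 m from the base axis. Payload 4.7 kg.
Tool frame: the origin (TCP) lies between the finger pads; the fingertips stand 22 mm ahead of it and the grasp point (between the pads) lies 3 mm ahead of it (env.tip_reach is the distance from the TCP to the fingertips, in m); z points along the fingers, y is the line along which they close (so a half turn about z gives the same grasp; the last joint's range is limited). The gripper opens to 87 mm and grips with 3 to 60 N. Pads are 19 mm wide; open, the fingers measure 117 mm over their backs; the gripper's body (75 mm by 190 mm) begins 51 mm behind the grasp point.
Start: joints at [0.808, 18.392, -4.016, 83.108, 1.295, 78.541, -3.26], TCP at [0.65, -0, 0.245] pointing down, gripper open.
Joint ranges: [-163.93, 163.93], [-17.29, 119.83], [-79.2, 71.16], [3.27, 140.29], [-89.18, 269.18], [5.43, 117.66], [-154.24, 154.24]. Speed limits (degrees/s): [147.25, 147.25, 180, 180, 180, 180, 180].

## Interface

Orientations are given as [roll, pitch, yaw] about the fixed x, y, z axes, in that order (R = Rz(yaw) Ry(pitch) Rx(roll)).
In Python, from cell import env gives the robot as it stands.
- The arm moves only by the shell command python3 -m creep 'ROWS' [FORCE]. ROWS is JSON, one flat list of numbers, 7 for each row, row after row: the finger opening in mm, from 0 to 87, then the shift along the tool's x, y, z in units of 30 mm (1.0 is 30 mm), then the turn, a rotation vector about the tool's x, y, z in units of 6 degrees (1.0 is 6 degrees). A call has 1 to 12 rows; each row is the pose to reach, as a shift and turn from the pose commanded when the call began, along the tool's axes at that moment; what a row does not reach only later rows make up. A row lasts 1/10 s, in which the tool goes at most 50 mm and 8.59 degrees, less where a joint would pass 70% of its speed; a pose out of reach is approached as far as the arm can. A call with a gripper value outside its range is refused whole. The fingers move at their own pace and stop on an object; FORCE is the grip in N (left out, the last holds). Time passes only in rows, so rows that repeat a pose let the fingers close. It gives the time, the measured TCP pose, the force, the opening and the grip force at its end, in the units of the state.
- env.get_obs(): the state, without advancing time (a new reading comes with each control period).
- env.read_camera(name): name is "scene" or "side" or "wrist"; returns a dict with "color" (420x560x3 uint8, red, green, blue), "depth" (420x560 float32, m along the optical axis (not along the pixel's ray), 0 where there is no reading), "fovy" (degrees; the focal length in pixels is half the picture's height over the tangent of half this angle, whatever the lens; pixels are square), "cx", "cy" (the principal point, pixels), "D" ([k1, k2, p1, p2, k3] as OpenCV has them; the pictures are not rectified), "R" (3x3) and "t" (3): a world point X has camera coordinates R X + t. Camera axes: x right, y down, z forward; pixel columns grow to the right and rows downward; lengths in m; the calibration is good to about 2 mm. A picture is of the moment at which its call begins.
- env.sign_off(): hands the job in; it is judged then, once.
The state is a dict: "time_s": time; "qpos": joint angles; "joint_velocities": joint speeds; "effort": joint torques, N m; "tool_pos": TCP position; "tool_rot": TCP orientation; "force": force on the tool from outside, world axes, zero at the start; "wrist_torque": the same for the moment, N m; "grip_width": finger opening in m; "grasp_force": force on a finger pad.
Only numpy, scipy, OpenCV 4.12 (cv2) and the standard library are available. Lean on these libraries where they do the work, as an engineer would, in place of code of your own. Each camera call takes 0.05 s, during which the arm holds its last target. There are 200 camera calls.

## Task

Take the lid off the blank magazine by its knob and set it down, without dropping it, knob up in the middle of the round cork mat. Then lay the spare wooden blank (the 110 x 50 x 30 mm block on the bench) flat on the stack inside the magazine and press it down against the spring until it is fully home, its top flush with the rim. Leave the lid on the mat and do not disturb the other things on the bench.

Things in the scene. Friction and masses are not known exactly. Their poses are not given: they have to be found in the camera images.
- magazine: stack magazine for puppet-stand blanks: an upright plywood box fixed to the bench, 140 (its x) x 76 (its y) mm outside, 110 mm tall, walls 8 mm. Inside it is 124 x 60 mm. The end walls (at +x, -x) are full height; each long side is cut away in the middle (88 mm wide, from 40 mm above the bench up to the open top) so that fingers can reach down beside a blank. Origin: centre of its underside, z up.
- mouth (a point): centre of the magazine's open top, level with the rim (110 mm above the bench); axes as the magazine's.
- stack (a joint): how far the stack of two blanks inside the magazine is pressed down, m: 0 = fully up (its top 8 mm below the rim), 0.023 = solid stop (its top 31 mm below the rim). It rides on a spring with a friction brake: about 7 to 10 N pushes it down, and it stays where it is left. It starts somewhere between 0 and 0.008.
- stack_top (a point): centre of the upper face of the stack in the magazine (110 x 50 mm wooden face); moves down with it.
- lid: loose plywood lid lying on the magazine, 144 (x) x 80 (y) x 10 mm, 0.11 to 0.22 kg, its long side along the magazine's, with an upright round knob in the middle of its top, 28 mm across and 42 mm tall. Under the lid a 104 x 44 x 5 mm batten hangs loosely into the box. Origin: centre of the panel's underside (level with the rim when on the box, 5 mm above the surface when the lid stands on its batten); z up.
- lid_knob (a point): on the knob's axis, 30 mm above the lid's upper face, 12 mm below the knob's top; good height to grip.
- mat: round cork mat fixed flat on the bench, 220 mm across, 4 mm thick, left or right of the magazine. Origin: centre of its underside.
- blank: the spare wooden blank, a plain block 110 (x) x 50 (y) x 30 (z) mm, 0.07 to 0.14 kg, lying flat on the bench on the side opposite the mat. Origin: centre of its underside. Turned half round it is the same.
- offcut: bystander: square wooden offcut, 75 x 75 x 18 mm. Origin: on its underside.
- batten: bystander: narrow wooden batten, 150 x 28 x 20 mm, long side along its x. Origin: on its underside.
- jar: bystander: glass glue jar with a grey cap, 66 mm across, 100 mm tall. Origin: on its underside.
- disc: bystander: flat wooden disc, 64 mm across, 22 mm thick. Origin: on its underside.
- brush_pot: bystander: white pot of brushes, 76 mm across, rim 95 mm up, brushes to about 200 mm. Origin: on its underside.
- puppet_head: bystander: clay puppet head on a stand, 80 mm across the foot, 147 mm tall. Origin: on its underside.
- tin: bystander: open steel tin, 84 mm across, 100 mm tall. Origin: on its underside.
- scissors: bystander: scissors lying flat, 160 mm long, 8 mm thick. Origin: on its underside.
There are look-alikes about, which are no part of the job. Leave any green look-alike of the blank alone.

How it is judged (in metres and radians):
On the way, in this order (a step that is already met when the one before it is completed fails the run):
1. the lid stands knob up on the cork mat, released (horizontal distance between lid and mat below 0.05 m and z of lid in the frame of mat below 0.013 m and angle between lid's own z axis and vertical below 0.08 rad and contact force between the fingers and lid below 0.1 N and linear speed of lid below 0.03 m/s), for 0.2 s.
2. the blank lies in the magazine, pressed down flush with the rim (x of blank in the frame of mouth between -0.009 and 0.009 m and y of blank in the frame of mouth between -0.009 and 0.009 m and z of blank in the frame of mouth between -0.035 and -0.026 m and angle between blank's own z axis and vertical below 0.08 rad and angle between the x axis of blank and the x axis of magazine, either way round below 0.12 rad and linear speed of blank below 0.02 m/s), for 0.2 s.
At the end, for the whole second after the job is handed in: The lid lies knob up (within 4.5 degrees) on the cork mat, its centre within 50 mm of the mat's, released and at rest; the blank lies level in the magazine, long sides along the magazine's (within 7 degrees) and centred within 9 mm, its top face from 5 mm below to 4 mm above the rim, at rest (all of step 1 and all of step 2); the robot touches nothing.
It fails at once if the lid is dropped: it moves faster than 0.6 m/s within 30 mm of the bench (height (world z) of lid below 0.03 m and linear speed of lid above 0.6 m/s).
It fails at once if a bystander is moved by more than 30 mm (distance of any of offcut, batten, jar, disc, brush_pot, puppet_head, tin, scissors from where it was at the start of the episode above 0.03 m).
It also fails if it takes over 59 s, if anything falls off the work surface, if the arm or the gripper's body presses on something with over 40 N, if the wrist force passes 120 N, or if a joint passes its speed limit or range.

## Working session

There is one attempt and no reset: what is moved stays moved. The work goes in short steps, Python scripts to look and compute and a shell command to move; the robot and the scene stay as the last step left them, time stands still between calls to the robot, and variables do not carry over. Pictures are saved under pics/ and viewed, at most 10 in all, crops included, and the job is handed in when it is done.

```bash
ls; mkdir -p pics
cat > h.py <<'E'
import numpy as np,cv2
from cell import env
def cam(n,save=None):
    c=env.read_camera(n)
    if save: cv2.imwrite('pics/'+save+'.png',c['color'][:,:,::-1])
    f=210/np.tan(np.radians(c['fovy'])/2)
    c['K']=np.array([[f,0,c['cx']],[0,f,c['cy']],[0,0,1]]);c['R']=np.array(c['R']);c['t']=np.array(c['t']);c['D']=np.array(c['D'],float)
    return c
def ray(c,uv,z):
    p=cv2.undistortPoints(np.array(uv,float).reshape(-1,1,2),c['K'],c['D']).reshape(-1,2)
    d=np.c_[p,np.ones(len(p))]@c['R']; o=-c['R'].T@c['t']
    return o+d*((z-o[2])/d[:,2])[:,None]
def cloud(c):
    v,u=np.mgrid[0:420,0:560]
    p=cv2.undistortPoints(np.stack([u,v],-1).reshape(-1,1,2).astype(float),c['K'],c['D']).reshape(-1,2)
    d=c['depth'].reshape(-1,1); P=(np.c_[p,np.ones(len(p))]*d-c['t'])@c['R']
    P[d[:,0]==0]=np.nan
    return P.reshape(420,560,3)
E
python3 - <<'E'
from h import *
for n in('scene','side'):
    c=cam(n,n+'0');print(n,-c['R'].T@c['t'],c['D'],c['fovy'])
o=env.get_obs();print(o)
a=cv2.imread('pics/scene0.png');b=cv2.imread('pics/side0.png')
E
```

```text
pics
scene [1.09025748 1.21402397 1.21335218] [-0.05563626  0.          0.          0.          0.        ] 42.53629975149416
side [ 0.28148207 -1.04262754  0.86700767] [-0.0509163  0.         0.         0.         0.       ] 49.597768440289066
{'time_s': 0.1, 'qpos': array([ 0.80868669, 18.43769195, -4.01682682, 83.16714537,  1.29426093,
       78.54237744, -3.26216696]), 'joint_velocities': array([-0.07459199, -0.05816489,  0.0524291 , -0.12011454,  0.08031998,
       -0.07097301, -0.02233609]), 'effort': array([ 1.37795760e-04, -4.92569017e+01, -4.06077392e-01, -3.13399816e+01,
       -6.42974046e-02,  3.95253638e-02,  6.49213871e-05]), 'tool_pos': array([ 6.49538241e-01, -3.87090120e-05,  2.43545117e-01]), 'tool_rot': array([-1.79897983e+02,  4.33846728e-03,  8.99998097e+01]), 'force': array([-0.19615872, -0.36824411,  0.25801519]), 'wrist_torque': array([-0.00130391, -0.03682291,  0.00130781]), 'grasp_force': 0.0, 'grip_width': 0.08741920564554245}
```

View pics/scene0.png

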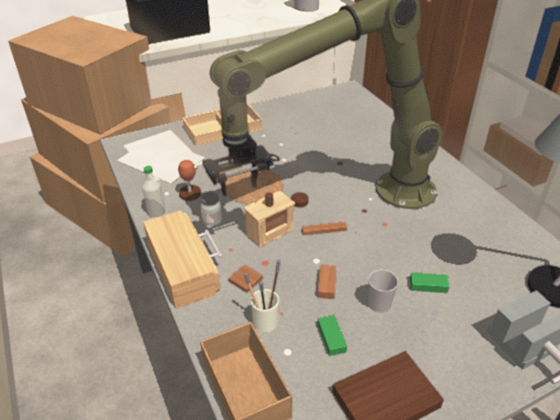

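View pics/side0.png

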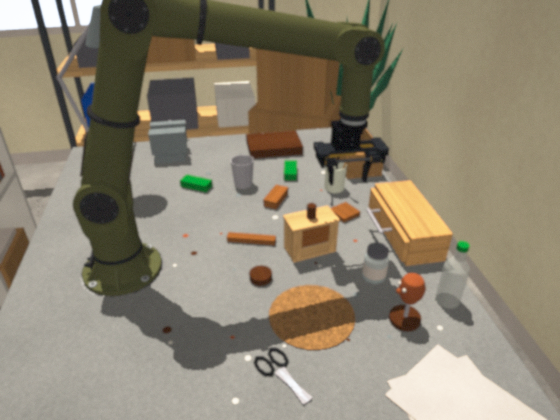

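The scene view shows the magazine at about (270,215), the reddish blank at (327,282), green look-alikes at (332,335) and (430,282), and the offcut at (246,278). The side view shows the cork mat at (312,317), the magazine at (310,235) and the blank at (276,197).

```bash
cat > m.py <<'E'
from h import *
C={n:cam(n) for n in('scene','side')}
def comp(c,P,box,zr,name,hsv=None):
    m=(P[...,2]>zr[0])&(P[...,2]<zr[1])
    b=np.zeros(m.shape,bool);b[box[1]:box[3],box[0]:box[2]]=1
    m=(m&b)
    if hsv:
        H=cv2.cvtColor(c['color'],cv2.COLOR_RGB2HSV); m&=cv2.inRange(H,np.array(hsv[0]),np.array(hsv[1]))>0
    n,l,s,_=cv2.connectedComponentsWithStats(m.astype(np.uint8))
    if n<2: print(name,'none');return
    k=1+s[1:,4].argmax();q=P[l==k]
    r=cv2.minAreaRect(q[:,:2].astype(np.float32)*1000)
    print(name,s[k,4],'rect',np.round(r[0],1),np.round(r[1],1),round(r[2],1),'mean',q.mean(0).round(4))
B={'scene':{'mag':(235,180,305,250),'blank':(310,255,345,305),'mat':(180,140,300,205),'offcut':(220,255,270,300)},
   'side':{'mag':(270,195,350,270),'blank':(255,180,295,212),'mat':(255,275,370,355),'offcut':(325,195,365,225)}}
for n,c in C.items():
    P=cloud(c)
    comp(c,P,B[n]['mag'],(.113,.128),n+' lid')
    comp(c,P,B[n]['mag'],(.15,.17),n+' knob')
    comp(c,P,B[n]['blank'],(.023,.037),n+' blank')
    comp(c,P,B[n]['offcut'],(.01,.026),n+' offcut')
    comp(c,P,B[n]['mat'],(-.006,.014),n+' mat',((3,80,40),(25,255,255)))
# mat by ray from side
c=C['side'];H=cv2.cvtColor(c['color'],cv2.COLOR_RGB2HSV);m=cv2.inRange(H,np.array((3,90,40)),np.array((25,255,255)));m[:283]=0;m[352:]=0;m[:,:262]=0;m[:,360:]=0
p=np.argwhere(m>0)[:,::-1];h=cv2.convexHull(p.astype(np.int32))
w=ray(c,h.reshape(-1,2),.004);print('mat ray',cv2.minEnclosingCircle((w[:,:2]*1000).astype(np.float32)))
E
python3 m.py
```

```text
scene lid 696 rect [546.6  -6.9] [148.5  89.1] 11.7 mean [5.511e-01 2.000e-04 1.204e-01]
scene knob 58 rect [548.   -5.7] [26.8 26.7] 8.1 mean [ 0.549  -0.0033  0.1598]
scene blank 467 rect [492.4 282.2] [117.2  49.8] 56.9 mean [0.4945 0.2846 0.03  ]
scene offcut 447 rect [704.5 158. ] [79.1 79.2] 21.5 mean [0.7057 0.1586 0.0177]
scene mat 1293 rect [ 495.6 -270.5] [217.6 187.2] 8.4 mean [ 0.5008 -0.2606  0.0048]
side lid 823 rect [548.   -9.8] [144.8  87.7] 12.3 mean [ 0.546  -0.0175  0.1209]
side knob 73 rect [547.5 -10.5] [25.5 26. ] 44.6 mean [ 0.5472 -0.0134  0.1601]
side blank 283 rect [493.2 279.1] [119.5  52.9] 58.3 mean [0.4924 0.2724 0.0308]
side offcut 305 rect [704.9 154.7] [78.  79.8] 24.6 mean [0.7046 0.1475 0.018 ]
side mat 4430 rect [ 496.6 -270.3] [217.9 219. ] 86.6 mean [ 0.4943 -0.2765  0.0046]
mat ray ((476.4493713378906, -247.45565795898438), 144.17185974121094)
```

```bash
python3 -m creep '[87,-0.1,-1.2,0,0,0,0, 87,-0.2,-2.4,0,0,0,0, 87,-0.27,-3.43,0,0,0,0, 87,-0.27,-3.43,0.8,0,0,0, 87,-0.27,-3.43,1.8,0,0,0, 87,-0.27,-3.43,2.7,0,0,0, 87,-0.27,-3.43,3.07,0,0,0, 87,-0.27,-3.43,3.07,0,0,0, 20,-0.27,-3.43,3.07,0,0,0, 20,-0.27,-3.43,3.07,0,0,0, 20,-0.27,-3.43,3.07,0,0,0, 20,-0.27,-3.43,3.07,0,0,0]' 40; python3 -m creep '[20,0,0,0,0,0,0, 20,0,0,0,0,0,0, 20,0,0,0,0,0,0]' 40
```

```text
time_s: 1.4
tool_pos: [0.5477, -0.0081, 0.1534]
tool_rot: [179.9, 0.0, 90.0]
force: [-0.7, -0.2, 0.4]
grip_width: 0.0627
grasp_force: 0.0
time_s: 1.7
tool_pos: [0.5471, -0.0081, 0.1525]
tool_rot: [180.0, 0.0, 90.0]
force: [-0.6, -0.8, -0.7]
grip_width: 0.0391
grasp_force: 0.0
```

```bash
python3 -m creep '[20,0,0,0,0,0,0, 20,0,0,0,0,0,0, 20,0,0,0,0,0,0, 20,0,0,0,0,0,0]' 40;  python3 -m creep '[20,0,0,-0.3,0,0,0, 20,0,0,-0.8,0,0,0, 20,0,0,-1.4,0,0,0, 20,0,0,-2.0,0,0,0, 20,0,0,-2.0,0,0,0, 20,0,0,-2.0,0,0,0]' 40
python3 - <<'E'
from h import *
cam('side','lift')
E
```

```text
time_s: 2.1
tool_pos: [0.5471, -0.0082, 0.1524]
tool_rot: [180.0, 0.0, 90.0]
force: [-0.5, 0.3, -0.5]
grip_width: 0.0273
grasp_force: 40.0
time_s: 2.7
tool_pos: [0.5474, -0.0081, 0.2132]
tool_rot: [179.9, 0.0, 90.0]
force: [-0.8, 0.2, -1.4]
grip_width: 0.0269
grasp_force: 40.0
```

View pics/lift.png

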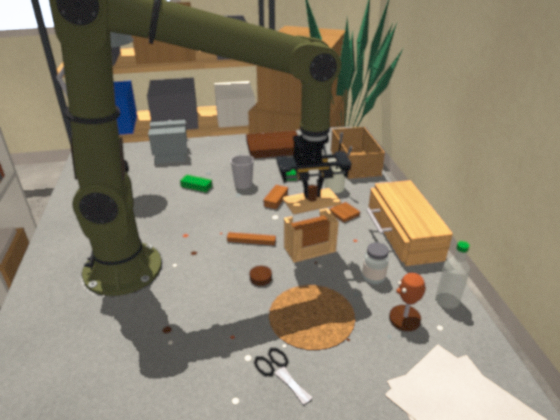

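The lid is off and hanging level at (312,200); the mat at (312,317) is clear.

```bash
python3 -m creep '[20,-0.6,-0.12,0,0,0,0, 20,-1.6,-0.32,0,0,0,0, 20,-2.6,-0.52,0,0,0,0, 20,-3.6,-0.72,0,0,0,0, 20,-4.6,-0.92,0,0,0,0, 20,-5.6,-1.12,0,0,0,0, 20,-6.6,-1.32,0,0,0,0, 20,-7.5,-1.5,0,0,0,0, 20,-8.2,-1.62,0,0,0,0, 20,-8.73,-1.7,0,0,0,0, 20,-8.73,-1.7,0,0,0,0]' 40; python3 -m creep '[20,0,0,0.5,0,0,0, 20,0,0,1.3,0,0,0, 20,0,0,2.1,0,0,0, 20,0,0,2.9,0,0,0, 20,0,0,3.6,0,0,0, 20,0,0,4.2,0,0,0, 20,0,0,4.7,0,0,0, 20,0,0,5.0,0,0,0, 20,0,0,5.15,0,0,0, 20,0,0,5.25,0,0,0, 20,0,0,5.25,0,0,0, 20,0,0,5.25,0,0,0]' 40
```

```text
time_s: 3.85
tool_pos: [0.4944, -0.2727, 0.2112]
tool_rot: [-179.9, 0.0, 89.7]
force: [-0.5, 0.2, -0.4]
grip_width: 0.0272
grasp_force: 40.0
time_s: 5.05
tool_pos: [0.4967, -0.2703, 0.0557]
tool_rot: [179.9, 0.0, 90.0]
force: [-0.7, 0.3, -1.1]
grip_width: 0.0272
grasp_force: 40.0
```

```bash
python3 -m creep '[20,0,0,0.05,0,0,0, 20,0,0,0.1,0,0,0, 20,0,0,0.15,0,0,0, 20,0,0,0.15,0,0,0]' 40;python3 -m creep '[20,0,0,0.03,0,0,0, 20,0,0,0.06,0,0,0,20,0,0,0.06,0,0,0]' 15
```

```text
time_s: 5.45
tool_pos: [0.4963, -0.2702, 0.0514]
tool_rot: [180.0, 0.0, 90.0]
force: [-2.4, 1.1, 4.7]
grip_width: 0.0267
grasp_force: 40.0
time_s: 5.75
tool_pos: [0.4964, -0.2702, 0.0513]
tool_rot: [180.0, -0.0, 90.0]
force: [-6.4, 2.4, 16.2]
grip_width: 0.0276
grasp_force: 15.0
```

```bash
python3 -m creep '[20,0,0,-0.06,0,0,0, 20,0,0,-0.1,0,0,0, 55,0,0,-0.1,0,0,0, 70,0,0,-0.1,0,0,0, 70,0,0,-0.1,0,0,0, 70,0,0,-0.1,0,0,0, 70,0,0,-0.1,0,0,0, 70,0,0,-0.1,0,0,0]' 15; python3 -m creep '[87,0,0,-0.7,0,0,0, 87,0,0,-1.5,0,0,0, 87,0,0,-2.7,0,0,0, 87,0,0,-3.9,0,0,0, 87,0,0,-5.2,0,0,0, 87,1,0,-6,0,0,0, 87,2,0,-6,0,0,0, 87,2,0,-6,0,0,0]' 30; cp m.py m2.py
python3 - <<'E'
from h import *
cam('side','placed')
cs=cam('wrist')
for n,bx in(('side',(255,245,370,355)),):
    c=cam(n);P=cloud(c);print(env.get_obs()['tool_pos'])
    m=np.zeros((420,560),bool);m[bx[1]:bx[3],bx[0]:bx[2]]=1
    q=P[m&(P[...,2]>.013)&(P[...,2]<.026)];q=q[np.linalg.norm(q[:,:2]-[.496,-.27],axis=1)<.1]
    print(len(q),cv2.minAreaRect(q[:,:2].astype(np.float32)*1000),q.mean(0))
# magazine rim
for n,bx in(('scene',(225,170,315,250)),('side',(270,180,350,270))):
    c=cam(n,'mag'+n);P=cloud(c)
    m=np.zeros((420,560),bool);m[bx[1]:bx[3],bx[0]:bx[2]]=1
    q=P[m&(P[...,2]>.106)&(P[...,2]<.116)]
    print(n,len(q),cv2.minAreaRect(q[:,:2].astype(np.float32)*1000),q.mean(0))
    q=P[m&(P[...,2]>.09)&(P[...,2]<.104)];print(len(q),np.median(q,0))
E
```

```text
time_s: 6.55
tool_pos: [0.4961, -0.2701, 0.0516]
tool_rot: [180.0, 0.0, 90.0]
force: [-0.1, -0.1, -0.4]
grip_width: 0.0661
grasp_force: 0.0
time_s: 7.35
tool_pos: [0.4975, -0.2052, 0.2329]
tool_rot: [179.8, -0.1, 90.4]
force: [0.2, 1.0, -0.6]
grip_width: 0.0871
grasp_force: 0.0
[ 0.49580551 -0.21054358  0.23146767]
1306 ((496.77471923828125, -271.8883972167969), (144.33653259277344, 85.23413848876953), 10.748284339904785) [ 0.49458168 -0.27807191  0.01941383]
scene 151 ((547.7171020507812, -4.113109588623047), (143.07839965820312, 82.13304901123047), 11.425074577331543) [ 0.54885363 -0.00365305  0.11056756]
489 [ 0.54538889 -0.0019717   0.09716083]
side 64 ((550.5416259765625, -9.065109252929688), (140.5028076171875, 78.92684173583984), 12.327834129333496) [ 0.55658202 -0.01153044  0.11001287]
464 [ 0.54779273 -0.01249318  0.09738314]
```

View pics/placed.png

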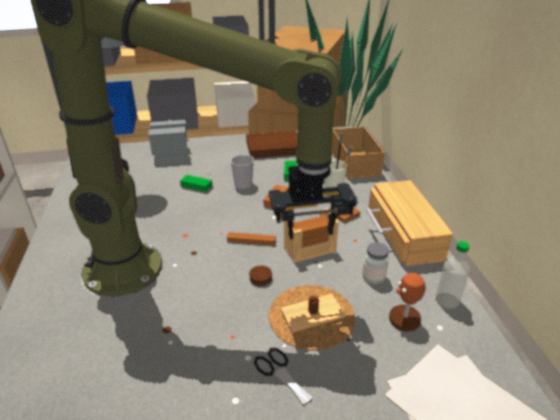

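The lid stands knob up on the mat at (312,315), close to centred. The magazine is now open at (312,235).

```bash
python3 -m creep '[87,0.6,0.2,-0.3,0,0,0.6, 87,1.6,0.5,-0.8,0,0,1.4, 87,2.7,0.8,-1.2,0,0,2.2, 87,3.8,1.1,-1.6,0,0,3, 87,4.9,1.4,-2,0,0,3.8, 87,5.9,1.6,-2.3,0,0,4.6, 87,6.5,1.7,-2.3,0,0,5.2, 87,6.77,1.73,-2.3,0,0,5.42, 87,6.77,1.73,-2.3,0,0,5.42, 87,6.77,1.73,-2.3,0,0,5.42]'
python3 - <<'E'
from h import *
c=cam('wrist','wmag');P=cloud(c);print(-c['R'].T@c['t'],env.get_obs()['tool_pos'])
q=P[(P[...,2]>.105)&(P[...,2]<.117)];q=q[np.linalg.norm(q[:,:2]-[.548,-.007],axis=1)<.1]
print(len(q),cv2.minAreaRect(q[:,:2].astype(np.float32)*1000))
q=P[(P[...,2]>.07)&(P[...,2]<.104)&(np.linalg.norm(P[...,:2]-[.548,-.007],axis=2)<.03)];print(len(q),np.median(q,0))
E
```

```text
time_s: 8.6
tool_pos: [0.548, -0.0083, 0.3002]
tool_rot: [-180.0, 0.1, 57.4]
force: [0.1, 1.2, 0.1]
grip_width: 0.0866
grasp_force: 0.0
[0.59242296 0.06078174 0.4401481 ] [ 0.54796342 -0.00857753  0.3002779 ]
1625 ((547.7610473632812, -9.326740264892578), (139.78343200683594, 76.00054931640625), 11.606700897216797)
2114 [ 0.54852086 -0.00693007  0.09648797]
```

View pics/wmag.png

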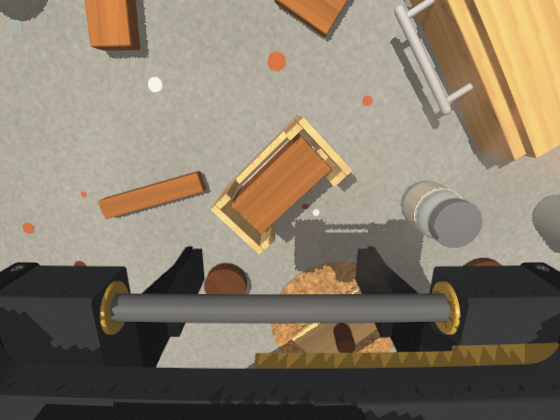

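The wrist view shows the magazine centred at about (280,185), outlined cleanly, with the two-blank stack inside. The blank is at top left (112,20).

```bash
python3 -m creep '[87,0.4,-0.6,0,0,0,0, 87,1.1,-1.6,0,0,0,0, 87,1.7,-2.6,0,0,0,0, 87,2.4,-3.6,0,0,0,0, 87,3,-4.6,0,0,0,0, 87,3.7,-5.6,0,0,0,0, 87,4.2,-6.3,0,0,0,0, 87,4.5,-6.72,0,0,0,0, 87,4.5,-6.72,0,0,0,0, 87,4.5,-6.72,0,0,0,0]'
python3 - <<'E'
from h import *
c=cam('wrist','wblank');P=cloud(c);o=env.get_obs();print(o['tool_pos'],o['tool_rot'])
q=P[(P[...,2]>.025)&(P[...,2]<.036)];q=q[np.linalg.norm(q[:,:2]-[.493,.281],axis=1)<.09]
print(len(q),cv2.minAreaRect(q[:,:2].astype(np.float32)*1000),np.median(q[:,2]))
E
```

```text
time_s: 9.65
tool_pos: [0.4513, 0.2137, 0.3006]
tool_rot: [180.0, 0.0, 57.4]
force: [0.8, 0.2, 0.2]
grip_width: 0.0869
grasp_force: 0.0
[0.45147583 0.21332888 0.30055675] [1.79964192e+02 3.56423627e-02 5.73310433e+01]
3646 ((491.5055847167969, 277.8120422363281), (108.32797241210938, 50.28184127807617), 57.40428924560547) 0.02989817761393935
```

View pics/wblank.png

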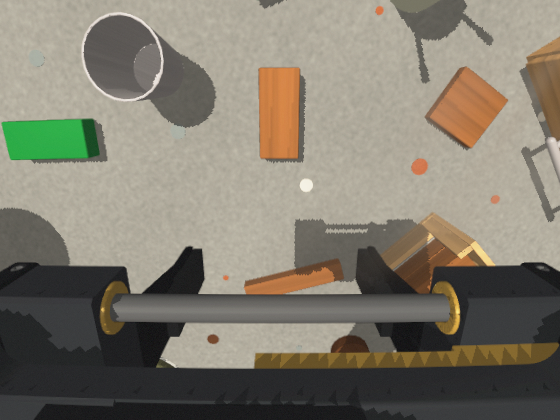

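The blank is at (280,112), aligned with the fingers; the tin at (122,57) is clear of the gripper.

```bash
python3 -m creep '[87,0.6,0,0.5,0,0,0, 87,1.4,0,1.3,0,0,0, 87,2,-0.02,2.4,0,0,0, 87,2.4,-0.02,3.6,0,0,0, 87,2.52,-0.02,4.8,0,0,0, 87,2.52,-0.02,6,0,0,0, 87,2.52,-0.02,7.2,0,0,0, 87,2.52,-0.02,8.2,0,0,0, 87,2.52,-0.02,8.8,0,0,0, 87,2.52,-0.02,9.1,0,0,0, 45,2.52,-0.02,9.12,0,0,0, 45,2.52,-0.02,9.12,0,0,0]' 50; python3 -m creep '[40,0,0,0,0,0,0, 40,0,0,0,0,0,0, 40,0,0,0,0,0,0, 40,0,0,0,0,0,0, 40,0,0,0,0,0,0]' 60
```

```text
time_s: 10.9
tool_pos: [0.4918, 0.279, 0.0278]
tool_rot: [179.9, -0.1, 57.4]
force: [0.2, -0.2, 0.6]
grip_width: 0.0779
grasp_force: 0.0
time_s: 11.4
tool_pos: [0.4912, 0.2795, 0.0277]
tool_rot: [180.0, -0.0, 57.5]
force: [-1.0, -0.2, 3.2]
grip_width: 0.0496
grasp_force: 60.0
```

```bash
python3 -m creep '[40,0,0,-0.4,0,0,0, 40,0,0,-1.2,0,0,0, 40,0,0,-2.3,0,0,0, 40,0,0,-3.5,0,0,0, 40,0,0,-4.6,0,0,0, 40,0,0,-5.5,0,0,0, 40,0,0,-6,0,0,0, 40,0,0,-6,0,0,0]'; python3 -m creep '[40,-0.4,0.4,0,0,0,0.5, 40,-1.1,1,0,0,0,1.3, 40,-1.9,1.8,0,0,0,2.2, 40,-2.8,2.7,0,0,0,3.1, 40,-3.7,3.5,0,0,0,4, 40,-4.6,4.4,0,0,0,4.9, 40,-5.4,5.2,0,0,0,5.8, 40,-6.2,5.9,0,0,0,6.6, 40,-6.8,6.5,0,0,0,7.3, 40,-7.1,6.76,0,0,0,7.63, 40,-7.1,6.76,0,0,0,7.63, 40,-7.1,6.76,0,0,0,7.63]'
python3 - <<'E'
from h import *
c=cam('wrist','wins');P=cloud(c);o=env.get_obs();print(o['tool_pos'],o['tool_rot'],o['grip_width'],o['force'])
for n in('scene','side'):
    c=cam(n,'ins'+n);P=cloud(c);p0=o['tool_pos']
    q=P[(abs(P[...,2]-p0[2]-.003)<.007)&(np.linalg.norm(P[...,:2]-p0[:2],axis=2)<.075)]
    if len(q)>10: print(n,len(q),cv2.minAreaRect(q[:,:2].astype(np.float32)*1000),np.median(q[:,2]))
E
```

```text
time_s: 12.2
tool_pos: [0.4917, 0.2801, 0.2095]
tool_rot: [179.9, -0.2, 57.5]
force: [1.0, -0.5, -1.2]
grip_width: 0.0495
grasp_force: 60.0
time_s: 13.4
tool_pos: [0.5469, -0.0079, 0.2067]
tool_rot: [-179.9, 0.0, 11.8]
force: [0.3, -0.3, -0.7]
grip_width: 0.0498
grasp_force: 60.0
[ 0.54697085 -0.00726336  0.20684606] [-1.79931226e+02  1.57695566e-02  1.18659960e+01] 0.04926321014678255 [ 0.48604418  0.09833428 -0.74859091]
scene 235 ((571.6595458984375, 3.2681961059570312), (62.63489532470703, 70.83010864257812), 16.98344612121582) 0.20890380208778578
side 297 ((545.177001953125, -10.743946075439453), (107.16157531738281, 72.50679779052734), 22.724079132080078) 0.20932956449999654
```

View pics/wins.png

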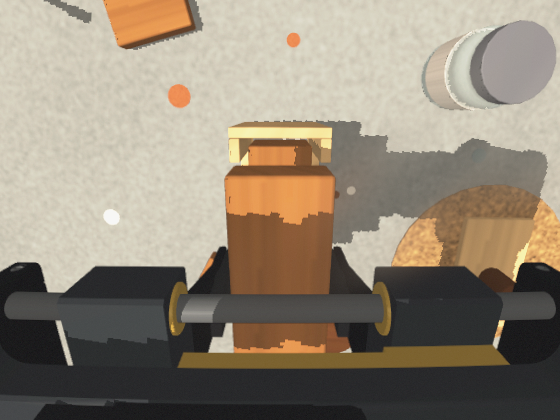

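View pics/insside.png

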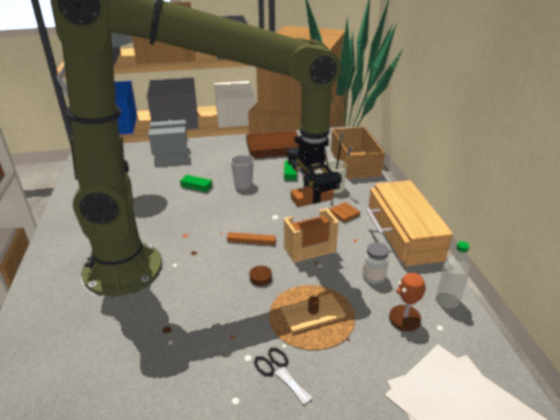

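The blank is gripped level above the magazine. In the wrist view its sides span columns 226–335 and the rim 229–331, so both centre on about 280. I'll check the fore-aft position next.

Run:
```python
from h import *
c=cam('wrist');P=cloud(c);P0=np.array([.5477,-.0093]);a=np.radians(11.6);ex=np.array([np.cos(a),np.sin(a)]);ey=np.array([-ex[1],ex[0]])
X=(P[...,:2]-P0)@ex;Y=(P[...,:2]-P0)@ey;Z=P[...,2]
m=(abs(Z-.2095)<.006)&(abs(Y)<.035);print('blank front',np.percentile(X[m],[90,98,100]),'top z',np.median(Z[m]))
m2=m&(X>.03)&(X<.05);print('blank y',np.percentile(Y[m2],[1,50,99]),m2.sum())
for x0 in(.025,.045):
    s=m&(abs(X-x0)<.006);print('side',Y[s].min(),Y[s].max())
m=(abs(Z-.11)<.006)&(abs(Y)<.045);print('rim end',np.percentile(X[m],[2,50,98]),np.percentile(Y[m],[2,98]))
```

```text
blank front [0.04888155 0.05397333 0.05485709] top z 0.2091700374621871
blank y [-0.02321418  0.00127121  0.02533614] 4564
side -0.02409063982549669 0.026081926840060006
side -0.02396170405636586 0.026091414802509153
rim end [0.04525192 0.06407578 0.06981412] [-0.0369312   0.03752165]
```

```bash
python3 -m creep '[40,0,0.02,0.4,0,0,0, 40,0,0.02,1,0,0,0, 40,0,0.02,1.6,0,0,0, 40,0,0.02,2,0,0,0, 40,0,0.02,2.3,0,0,0, 40,0,0.02,2.5,0,0,0, 40,0,0.02,2.65,0,0,0, 40,0,0.02,2.65,0,0,0]'; python3 -m creep '[40,0,0,0.1,0,0,0, 40,0,0,0.2,0,0,0, 40,0,0,0.3,0,0,0, 40,0,0,0.3,0,0,0]'
```

```text
time_s: 14.4
tool_pos: [0.5473, -0.0099, 0.1273]
tool_rot: [-180.0, 0.0, 11.7]
force: [-0.6, -0.1, -1.5]
grip_width: 0.05
grasp_force: 60.0
time_s: 14.8
tool_pos: [0.548, -0.0099, 0.1199]
tool_rot: [180.0, -0.1, 11.7]
force: [-1.5, -0.3, 3.9]
grip_width: 0.0493
grasp_force: 60.0
```

```bash
python3 -m creep '[40,0,0,0.1,0,0,0, 40,0,0,0.2,0,0,0, 40,0,0,0.3,0,0,0, 40,0,0,0.38,0,0,0, 40,0,0,0.42,0,0,0, 40,0,0,0.42,0,0,0]'
```

```text
time_s: 15.4
tool_pos: [0.5481, -0.0099, 0.1077]
tool_rot: [180.0, -0.1, 11.7]
force: [-2.5, -0.2, 6.8]
grip_width: 0.0495
grasp_force: 60.0
```

```bash
python3 -m creep '[75,0,0,0,0,0,0, 75,0,0,0,0,0,0, 75,0,0,0,0,0,0, 75,0,0,0,0,0,0, 75,0,0,0,0,0,0]'; python3 -m creep '[75,0,0,-0.3,0,0,0, 75,0,0,-1,0,0,0, 75,0,0,-2,0,0,0, 75,0,0,-3,0,0,0, 75,-1,0,-4,0,0,0, 75,-2,0,-5,0,0,0, 75,-2,0,-5.5,0,0,0, 75,-2,0,-5.5,0,0,0]'
python3 - <<'E'
from h import *
c=cam('wrist','wdone');P=cloud(c);o=env.get_obs();print(o['tool_pos'],o['force'],o['time_s'])
P0=np.array([.5477,-.0093]);a=np.radians(11.6);ex=np.array([np.cos(a),np.sin(a)]);ey=np.array([-ex[1],ex[0]])
X=(P[...,:2]-P0)@ex;Y=(P[...,:2]-P0)@ey;Z=P[...,2]
b=(abs(X)<.05)&(abs(Y)<.022)&(Z>.08);A=np.c_[X[b],Y[b],np.ones(b.sum())];print('top plane',np.linalg.lstsq(A,Z[b],rcond=None)[0],b.sum())
r=(abs(X)>.064)&(abs(X)<.069)&(abs(Y)<.03)&(Z>.08);print('rim z',np.median(Z[r]),r.sum())
H=cv2.cvtColor(c['color'],cv2.COLOR_RGB2HSV)
print('hsv blank',np.median(H[b],0),'rim',np.median(H[r],0))
E
```

```text
time_s: 15.9
tool_pos: [0.5473, -0.0099, 0.1058]
tool_rot: [180.0, 0.0, 11.7]
force: [0.6, 0.1, -0.3]
grip_width: 0.0736
grasp_force: 0.0
time_s: 16.7
tool_pos: [0.4897, -0.0222, 0.2746]
tool_rot: [179.9, -0.4, 11.7]
force: [-0.0, 0.7, -0.2]
grip_width: 0.0746
grasp_force: 0.0
[ 0.48924323 -0.02204254  0.27255187] [ 0.06800033 -0.20881704  0.53594425] 16.75
top plane [-3.68223752 -0.03141126  0.20348023] 21969
rim z 0.10988100700845474 704
hsv blank [30. 20. 70.] rim [ 24.  96. 246.]
```

View pics/wdone.png

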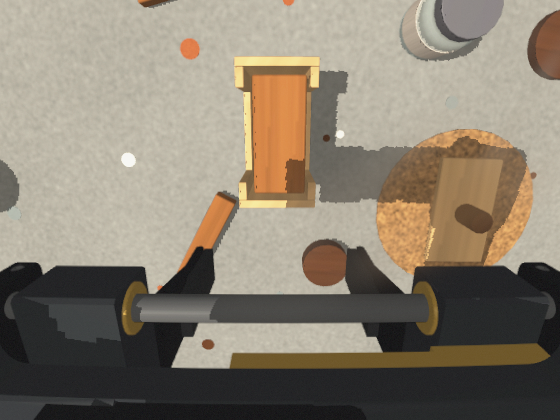

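The blank sits centred in the magazine: columns 250–308 within 236–320 and rows 73–194 within 57–207. The lid is on the mat. I'll check flushness with gripper points excluded.

Run:
```python
from h import *
c=cam('wrist');P=cloud(c)
P0=np.array([.5477,-.0093]);a=np.radians(11.6);ex=np.array([np.cos(a),np.sin(a)]);ey=np.array([-ex[1],ex[0]])
X=(P[...,:2]-P0)@ex;Y=(P[...,:2]-P0)@ey;Z=P[...,2]
b=(abs(X)<.05)&(abs(Y)<.022)&(Z>.08)&(Z<.13);A=np.c_[X[b],Y[b],np.ones(b.sum())];print('plane',np.linalg.lstsq(A,Z[b],rcond=None)[0],b.sum())
r=(abs(X)>.064)&(abs(X)<.069)&(abs(Y)<.03)&(Z>.08)&(Z<.13);print('rim',np.median(Z[r]))
H=cv2.cvtColor(c['color'],cv2.COLOR_RGB2HSV);w=(H[...,0]<18)&(H[...,1]>130)&(abs(X)<.061)&(abs(Y)<.029)&(abs(Z-.11)<.008)
q=np.c_[X[w],Y[w]].astype(np.float32)*1000;print(cv2.minAreaRect(q))
```

```text
plane [-0.00331268 -0.00133341  0.10999969] 5128
rim 0.1099777051221859
((-0.46018218994140625, -1.8904285430908203), (108.68032836914062, 50.287078857421875), 0.050051819533109665)
```

Flush with the rim, level, and within 2 mm of centre.

```bash
python3 -c "
from cell import env
print(env.sign_off())"
```

```text
the job is handed in; nothing more can be done
None
```

The job is handed in after about 17 s of robot time: the lid stands knob up, about 2 mm from the mat's centre, and the blank is pressed flush with the rim, level and within 2 mm of centre; the sign-off did not report a verdict.

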